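# Chuck a control tube in the tilted sample mixer

### The job

Take the red-capped control tube out of the rack, stand it fully down in the open chuck of the sample mixer, and turn the blue chuck sleeve clockwise (seen looking down into the chuck) until the three jaws close on the tube and hold it firmly: hand-tight, not forced, for the tube is plastic. Let go of everything and leave the other tubes and the things around them alone.

Things in the scene. Friction and masses are not known exactly. Their poses are not given: they have to be found in the camera images.
- mixer: sample mixer, fixed: white housing 190 x 150 x 70 mm with a short neck that carries a three-jaw tube chuck. Origin under the housing's middle, z up. The chuck's axis leans 28 degrees from vertical towards the mixer's own -x side, where its little display is
- chuck_floor (a point): centre of the floor inside the chuck, where the foot of a tube rests. Its z axis is the chuck's axis, pointing out of the chuck (up and leaning 28 degrees). From the floor up to 24 mm a fixed steel cup of 25 mm inner diameter takes the foot; above it, from 28 to 80 mm, is the blue sleeve
- chuck_mouth (a point): point on the chuck's axis level with the top rim of the sleeve, 80 mm from chuck_floor; same axes. Three steel jaws, 10 mm wide and 120 degrees apart, stand in the mouth and reach 4 mm out of it. They move in and out together; at the start they stand open on a circle of 25 to 28 mm, differing from run to run
- sleeve: blue ribbed sleeve of the chuck, a ring 56 mm across and 52 mm tall (28 to 80 mm from chuck_floor); origin at chuck_floor, z along the chuck's axis, outward. Turned clockwise, seen looking down into the chuck (negative about z), it closes the jaws, 2.5 mm each per rad: about 1.5 to 2 rad until they touch an 18 mm tube. It stays where it is left
- sleeve_mark (a point): white square on the sleeve's top rim, 25.5 mm from the axis, that goes round with it. Running free the sleeve drags with about 0.25 Nm; once the jaws touch a tube the torque climbs by 0.19 Nm per rad. Some 0.35 Nm (0.3 to 1 rad past touching) is hand-tight, over 0.5 Nm crushes it. With the hand at rest the drag may act either way, but the rise still shows
- rack: orange tube rack, fixed, 75 x 190 x 50 mm, with three holes 40 mm deep in a row along its y axis, 60 mm apart, the middle one at its centre. Origin under its middle, z up
- tube_red: control tube with a red cap, loose, about 35 g: 120 mm long, clear body 18 mm across, cap 22 mm across over the topmost 27 mm. Origin at the centre of its foot, z along it to the cap. At first it stands in one of the rack's holes (any), foot 10 mm above the table, top at 130 mm
- tube_red_top (a point): centre of the top of the red cap, 120 mm from the foot along the tube; same axes
- tube_green: the same tube with a green cap in another hole of the rack: leave alone
- tube_yellow: the same tube with a yellow cap in another hole of the rack: leave alone
- spray: white spray bottle with a blue band and blue spray head, 56 mm across, 190 mm tall, standing; origin under it: leave alone
- jar: white jar, 52 mm across, 75 mm tall; origin under it: leave alone
- cup: clear sample cup, 64 mm across, 65 mm tall; origin under it: leave alone
- oximeter: white and blue finger clip meter, 65 x 36 x 34 mm, lying between mixer and rack; origin under it: leave alone
Not all that is in view belongs to the job. Of the things like the mixer, leave any that is green or turquoise; of the rest the larger one is meant.

How it is judged:
On the way:
1. the red-capped tube stands fully down in the chuck (distance between tube_red and chuck_floor below 0.008 m and angle between the z axis of tube_red and the z axis of chuck_floor, either way round below 0.25 rad), for 0.2 s.
At the end, for the whole second after the job is handed in: Red-capped tube's foot within 6 mm of the chuck floor, its axis within 0.10 rad of the chuck's, jaws pressing it with more than 18 N in all (never over 120 N), tube at rest; the other tubes within 10 mm and loose things around within 20 mm of where they began (distance between tube_red and chuck_floor below 0.006 m and angle between the z axis of tube_red and the z axis of chuck_floor, either way round below 0.1 rad and contact force between mixer and tube_red above 18 N and linear speed of tube_red below 0.02 m/s); the robot touches nothing.
It fails at once if the red tube is squeezed too hard in the chuck (more than 120 N in all) (contact force between mixer and tube_red above 120 N).
It fails at once if a green- or yellow-capped tube is moved more than 10 mm (distance of any of tube_green, tube_yellow from where it was at the start of the episode above 0.01 m).
It fails at once if the spray bottle, jar, cup or finger clip meter is moved more than 20 mm (distance of any of spray, jar, cup, oximeter from where it was at the start of the episode above 0.02 m).
It also fails if it takes over 67 s, if anything falls off the work surface, if the arm or the gripper's body presses on something with over 40 N, if the wrist force passes 120 N, or if a joint passes its speed limit or range.

### The arm

A 6-joint arm with a two-finger parallel gripper is mounted at the origin on the work surface. World frame = base frame: x ahead of the robot, y to its left, z up, the work surface at z = 0. Lengths are in m, angles in rad, forces in N, time in s.
With the tool pointing down it reaches from about 0.325 to 0.75 m from the base axis. Payload 7.6 kg.
Tool frame: the origin (TCP) lies on the centre line of the jaws, within the pads' length; the fingertips stand manip.tips_ahead ahead of it and the grasp point (between the pads) is the TCP (manip.tips_ahead is the distance from the TCP to the fingertips, in m); z points along the fingers, y is the line along which they close (so a half turn about z gives the same grasp; the last joint's range is limited). The gripper opens to 85 mm and grips with 20 to 120 N. Pads are 22 mm wide; open, the fingers measure 114 mm over their backs; the gripper's body (76 mm by 85 mm) begins 54 mm behind the grasp point. The pads swing forward as they close: fully open they stand 13 mm farther back than shut.
Start: joints at [1.168, 0.052, 1.401, -0, 1.689, -0.07], TCP at [0.171, 0.496, 0.25] pointing down, gripper open.
Joint ranges: [-2.9, 2.9], [-0.91, 2.17], [0.12, 2.37], [-1.06, 4.2], [0.26, 2.73], [-2.93, 2.93]. Speed limits (rad/s): [2.57, 2.57, 3.01, 3.14, 3.14, 3.14].

### API

Orientations are given as a unit quaternion [w, x, y, z].
In Python, from bench import manip, hand, vision, readout gives the robot as it stands. Calls block until the motion is done:
- manip.reach(position, orientation): joint-space move of the TCP to a pose.
- manip.servo_line(position, ori=None, speed=0.15): straight line of the TCP; ori=None keeps the orientation; speed is the mean speed in m/s.
- manip.goto_joints(angles): joint-space move.
- hand.grip(opening): finger opening in m; the grip force is fixed at half the most; returns when the fingers have stopped.
- manip.sleep(seconds).
- manip.inverse_kinematics(position, orientation): joint angles nearest the present ones, or None.
- vision.get_image(name): name is "side" or "top" or "wrist"; returns the picture (400x640x3 uint8, red, green, blue); there is no depth.
- vision.camera_info(name): a dict with "camera_matrix" (3x3 intrinsics, pixels), "rvec" (rotation vector, rad) and "tvec" (3), from world to camera coordinates, as OpenCV has them; the wrist camera has in their place "hand_eye" (4x4, takes a point from camera to tool coordinates, whose origin is the TCP and whose axes are the flange's). Camera axes: x right, y down, z forward; pixel columns grow to the right and rows downward; lengths in m; the calibration is good to about 2 mm. A picture is of the moment at which its call begins: read the wrist's pose just before it. camera_info takes no time and is no camera call.
A pose or a line that the arm cannot do raises manip.IKError and nothing moves.
- manip.finish_job(): hands the job in; it is judged then, once.
Trained networks look in the newest picture that a camera, given by its name, has taken for a name from the list of things; names that differ only in an ending like _2 or _b are one class to them, and where a whole thing is asked for, a point or a joint stands for the part that bears it (a point fixed in the world has none). Each returns a list of dicts, best first, with "p" (0 to 1); they miss things now and then, are a little off and sometimes report something else, mostly with a low value. They report only what shows in the picture. A call takes as long as a camera call. They do not tell look-alikes from the thing itself.
- vision.find_in(camera, label): "rect" ([left, top, right, bottom] in pixels, round what is visible of it).
- vision.cut_out(camera, label): "mask" (400x640 bool, what is visible of it) and "rect" ([left, top, right, bottom] in pixels, round what is visible of it).
- vision.tip_of(camera, label): "pixel" ([column, row] in pixels: a listed point, or the origin of a listed thing).
Readings, each from a call of its own:
- readout.read_t(): time.
- readout.read_joint_pos(): joint angles.
- readout.read_qvel(): joint speeds.
- readout.read_tau(): joint torques, N m.
- readout.read_tcp_pos(): TCP position.
- readout.read_ee_rot(): TCP orientation.
- readout.read_force(): force on the tool from outside, world axes, zero at the start.
- readout.read_moment(): the same for the moment, N m.
- readout.read_opening(): finger opening in m.
- readout.read_grasp_force(): force on a finger pad.
Only numpy, scipy, OpenCV 4.12 (cv2) and the standard library are available. Lean on these libraries where they do the work, as an engineer would, in place of code of your own. Each camera call takes 0.05 s, during which the arm holds its last target. There are 200 camera calls.

## Working session

There is one attempt and no reset: what is moved stays moved. The work goes in short steps, each a Python script; the robot and the scene stay as the last script left them, time stands still between calls to the robot, and variables do not carry over. Pictures are saved under pics/ and viewed, at most 13 in all, crops included, and the job is handed in when it is done.

```bash
ls; mkdir -p pics; cat > h.py <<'E'
import numpy as np, cv2
from scipy.spatial.transform import Rotation as R
from bench import manip, hand, vision, readout
def cam(n):
    i=vision.camera_info(n); K=np.array(i["camera_matrix"],float)
    if n=="wrist":
        q=readout.read_ee_rot(); T=np.eye(4); T[:3,:3]=R.from_quat(np.roll(q,-1)).as_matrix(); T[:3,3]=readout.read_tcp_pos()
        M=np.linalg.inv(T@np.array(i["hand_eye"])); return K,M[:3,:3],M[:3,3]
    return K,cv2.Rodrigues(np.array(i["rvec"],float))[0],np.array(i["tvec"],float).ravel()
def ray(c,px):
    K,Rm,t=c; d=Rm.T@np.linalg.solve(K,[px[0],px[1],1.]); return -Rm.T@t,d/np.linalg.norm(d)
def onz(c,px,z):
    o,d=ray(c,px); return o+d*(z-o[2])/d[2]
def tri(obs):
    A=np.zeros((3,3));b=np.zeros(3)
    for c,px in obs:
        o,d=ray(c,px);P=np.eye(3)-np.outer(d,d);A+=P;b+=P@o
    X=np.linalg.solve(A,b); return X,[float(np.linalg.norm((np.eye(3)-np.outer(ray(c,p)[1],ray(c,p)[1]))@(X-ray(c,p)[0]))) for c,p in obs]
def proj(c,X):
    K,Rm,t=c; p=K@(Rm@np.asarray(X)+t); return p[:2]/p[2]
def save(n,img,name): cv2.imwrite("pics/"+name,img[...,::-1])
E
python3 - <<'E'
from h import *
np.set_printoptions(precision=3,suppress=True)
ims=[]
for n in("side","top"):
    im=vision.get_image(n); ims.append(im); c=cam(n); print(n,"campos",-c[1].T@c[2])
    for l in("mixer","chuck_floor","chuck_mouth","sleeve","sleeve_mark","rack","tube_red","tube_red_top","tube_green","tube_yellow","spray","jar","cup","oximeter"):
        print(l,[(np.round(d["pixel"]).tolist(),round(d["p"],2)) for d in vision.tip_of(n,l)][:4])
    save(n,im,n+"0.png")
print(readout.read_t(),manip.tips_ahead)
E
```

```text
pics
side campos [-0.064 -0.651  1.091]
mixer [([183.0, 179.0], 0.89), ([286.0, 150.0], 0.83), ([233.0, 219.0], 0.72), ([312.0, 190.0], 0.59)]
chuck_floor [([184.0, 152.0], 0.97), ([314.0, 160.0], 0.73), ([231.0, 194.0], 0.71), ([288.0, 130.0], 0.47)]
chuck_mouth [([170.0, 143.0], 0.88), ([224.0, 182.0], 0.85), ([311.0, 151.0], 0.57), ([282.0, 126.0], 0.44)]
sleeve [([232.0, 190.0], 0.79), ([181.0, 152.0], 0.63), ([289.0, 129.0], 0.62), ([312.0, 160.0], 0.54)]
sleeve_mark [([303.0, 153.0], 0.81), ([282.0, 133.0], 0.65), ([217.0, 190.0], 0.64), ([168.0, 150.0], 0.59)]
rack [([385.0, 247.0], 0.83), ([338.0, 221.0], 0.23)]
tube_red [([386.0, 242.0], 0.43)]
tube_red_top [([389.0, 218.0], 0.58), ([357.0, 201.0], 0.43)]
tube_green [([403.0, 256.0], 0.62)]
tube_yellow [([373.0, 228.0], 0.46)]
spray [([355.0, 197.0], 0.82)]
jar [([431.0, 318.0], 0.96), ([387.0, 246.0], 0.68)]
cup [([246.0, 165.0], 0.65)]
oximeter [([336.0, 223.0], 0.58)]
top campos [0.231 0.006 1.388]
mixer [([168.0, 268.0], 0.86), ([258.0, 260.0], 0.69), ([275.0, 175.0], 0.63), ([209.0, 155.0], 0.57)]
chuck_floor [([152.0, 259.0], 0.8), ([268.0, 154.0], 0.79), ([248.0, 250.0], 0.59), ([202.0, 143.0], 0.54)]
chuck_mouth [([144.0, 272.0], 0.68), ([267.0, 156.0], 0.65), ([199.0, 146.0], 0.46), ([386.0, 155.0], 0.42)]
sleeve [([246.0, 249.0], 0.84), ([150.0, 258.0], 0.65), ([266.0, 156.0], 0.54), ([198.0, 141.0], 0.41)]
sleeve_mark [([147.0, 279.0], 0.85), ([268.0, 168.0], 0.74), ([250.0, 270.0], 0.63), ([202.0, 153.0], 0.61)]
rack [([378.0, 168.0], 0.65)]
tube_red [([379.0, 168.0], 0.53)]
tube_red_top [([385.0, 156.0], 0.4)]
tube_green [([398.0, 168.0], 0.4)]
tube_yellow []
spray [([322.0, 150.0], 0.65)]
jar [([456.0, 193.0], 0.63)]
cup [([197.0, 204.0], 0.96), ([362.0, 166.0], 0.52)]
oximeter [([329.0, 184.0], 0.54)]
1.5 0.019
```

View pics/side0.png

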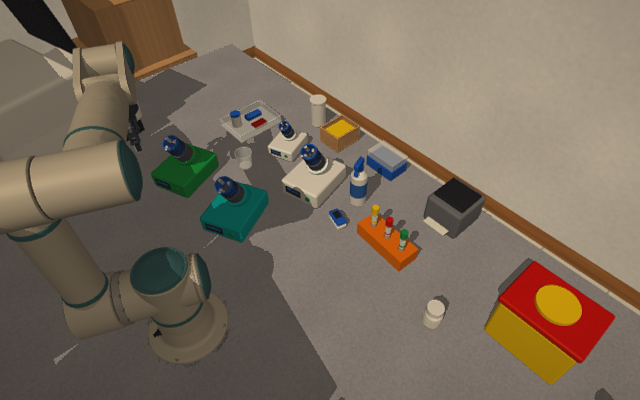

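View pics/top0.png

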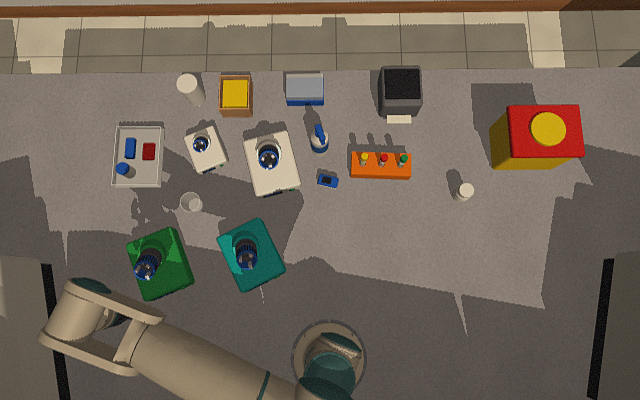

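The candidates that look like the mixer, in side-view pixels:
- green at (185,165): ruled out by colour
- turquoise at (233,208): ruled out by colour
- small white at (288,140)
- large white at (313,178), or (270,163) in the top view: this one fits, since it is neither green nor turquoise and is the larger of the white pair

The red cap is at (389,219) in side and (384,158) in top, which is the middle hole.

```bash
python3 - <<'E'
from h import *
np.set_printoptions(precision=4,suppress=True)
cs,ct=cam("side"),cam("top")
for n,a,b in(("mouth",(311,151),(267,156)),("floor",(314,160),(268,154)),("mark",(303,153),(268,168)),("mixer",(312,190),(275,175)),("redtop",(389,218),(384,157)),("rack",(385,247),(379,168)),("spray",(355,197),(322,150)),("jar",(431,318),(456,193)),("oxi",(336,223),(329,184))):
    print(n,*tri([(cs,a),(ct,b)]))
s=cv2.resize(vision.get_image("side")[110:270,260:440],None,fx=4,fy=4,interpolation=cv2.INTER_CUBIC)[:600]
save(0,s,"crop1.png")
im=vision.get_image("top")
m=[d for d in vision.cut_out("top","mixer") if d["mask"][190,290] or d["mask"][160,255]]
for d in m: print("mixer mask",d["p"],d["rect"],cv2.minAreaRect(np.argwhere(d["mask"])[:,::-1].astype(np.float32)))
for d in vision.cut_out("top","rack"): print("rack",d["p"],d["rect"],cv2.minAreaRect(np.argwhere(d["mask"])[:,::-1].astype(np.float32)))
E
```

```text
mouth [0.5932 0.1745 0.1655] [0.0006827980209491066, 0.0006827980209490801]
floor [0.6129 0.1804 0.1108] [0.0023024565206689706, 0.002302456520668781]
mark [0.5531 0.1678 0.1845] [0.002127576800067954, 0.0021275768000677685]
mixer [ 0.5822  0.1696 -0.0094] [0.003992601639208956, 0.003992601639209082]
redtop [ 0.5963 -0.1728  0.1318] [0.0008260609305184954, 0.0008260609305182784]
rack [ 0.5993 -0.1747 -0.0122] [0.00032160189731977065, 0.000321601897319902]
spray [0.6491 0.0148 0.0328] [0.0011451388332838401, 0.001145138833283819]
jar [ 0.5137 -0.4259 -0.0108] [0.002275114685906017, 0.00227511468590599]
oxi [ 0.5427 -0.0071  0.0013] [0.001032714405809281, 0.0010327144058089352]
mixer mask 0.57 [239.4, 130.3, 302.5, 197.2] ((272.1639099121094, 164.19671630859375), (62.06966018676758, 49.930572509765625), 76.75948333740234)
rack 0.97 [349.6, 150.0, 410.1, 180.2] ((380.31573486328125, 164.97467041015625), (60.143951416015625, 26.500350952148438), 2.12109637260437)
```

View pics/crop1.png

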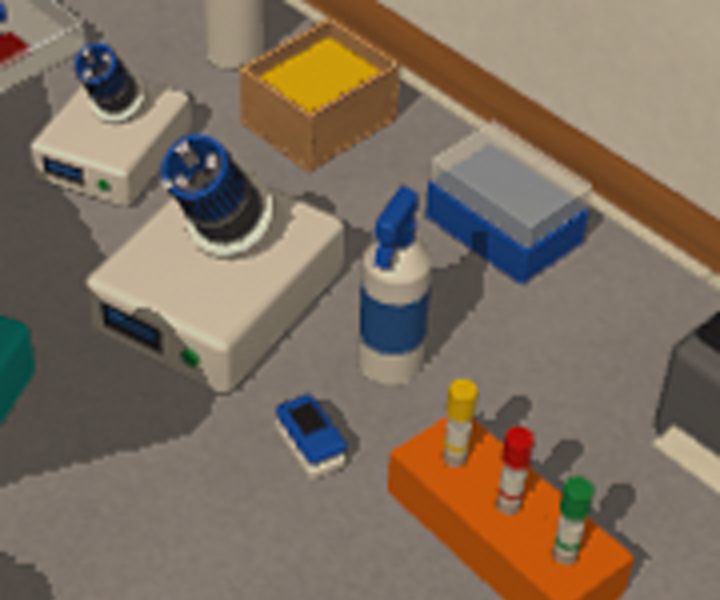

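The crop shows the large white mixer with its sleeve at about (210,185), its display facing the robot, and the smaller white one behind it. It also shows the rack with yellow, red and green caps, red in the middle. Next I take close wrist views of the chuck and the rack.

```bash
cat >> h.py <<'E'
L=np.radians(28)
def axis(yaw): return np.array([-np.sin(L)*np.cos(yaw),-np.sin(L)*np.sin(yaw),np.cos(L)])
def quat(a,phi):
    """tool z=-a; tool y at angle phi about a from horizontal perpendicular"""
    z=-np.asarray(a,float); h=np.array([1.,0,0]) ; h=h-z*(h@z); h/=np.linalg.norm(h); k=np.cross(a,h)
    y=np.cos(phi)*h+np.sin(phi)*k; M=np.c_[np.cross(y,z),y,z]
    return np.roll(R.from_matrix(M).as_quat(),1)
E
python3 - <<'E'
from h import *
np.set_printoptions(precision=3,suppress=True)
a=axis(np.radians(13)); m=np.array([.593,.175,.168])
for ph in np.arange(-180,180,30):
    r=[]
    for p,ax in((m+.14*a,a),(m-.005*a,a),(np.array([.596,-.173,.115]),[0,0,1]),(np.array([.596,-.173,.30]),[0,0,1])):
        j=manip.inverse_kinematics(p,quat(ax,np.radians(ph))); r.append(None if j is None else round(float(j[5]),2))
    print(ph,r)
print(vision.camera_info("wrist")["hand_eye"])
E
```

```text
-180 [-2.89, -2.89, 2.8, 2.8]
-150 [2.87, 2.87, 2.28, 2.28]
-120 [2.35, 2.35, 1.75, 1.75]
-90 [1.83, 1.83, 1.23, 1.23]
-60 [1.3, 1.3, 0.71, 0.71]
-30 [0.78, 0.78, 0.18, 0.18]
0 [0.26, 0.26, -0.34, -0.34]
30 [-0.27, -0.27, -0.87, -0.87]
60 [-0.79, -0.79, -1.39, -1.39]
90 [-1.31, -1.31, -1.91, -1.91]
120 [-1.84, -1.84, -2.44, -2.44]
150 [-2.36, -2.36, None, None]
[[-0.    -0.948 -0.317  0.082]
 [ 1.    -0.    -0.001 -0.   ]
 [ 0.    -0.317  0.948 -0.124]
 [ 0.     0.     0.     1.   ]]
```

```bash
cat > look.py <<'E'
from h import *
import pickle
np.set_printoptions(precision=4,suppress=True)
a=axis(np.radians(13)); m=np.array([.593,.175,.168]); obs={}
def view(key,p,q,labels):
    manip.reach(list(p),list(q)); manip.sleep(.15); c=cam("wrist"); im=vision.get_image("wrist"); save(0,im,key+".png")
    for l in labels:
        d=vision.tip_of("wrist",l); print(key,l,[(np.round(x["pixel"],1).tolist(),round(x["p"],2)) for x in d][:3])
        obs[key,l]=(c,d)
CH=["chuck_floor","chuck_mouth","sleeve_mark","mixer"]
t=readout.read_t()
view("c90",m+.14*a,quat(a,np.pi/2),CH)
d=vision.cut_out("wrist","sleeve"); obs["mask90"]=d
print(readout.read_t()-t)
view("c0",m+.12*a,quat(a,0),CH)
view("r0",[.596,-.173,.27],quat([0,0,1],0),["tube_red_top","tube_red","rack","tube_green","tube_yellow"])
print(readout.read_t(),readout.read_force())
pickle.dump(obs,open("obs.pkl","wb"))
I=[cv2.imread("pics/%s.png"%k) for k in("c90","c0","r0")]
cv2.imwrite("pics/mont.png",np.vstack([np.hstack([cv2.resize(I[0],(400,250)),cv2.resize(I[1],(400,250))]),np.hstack([cv2.resize(I[2],(400,250)),np.zeros((250,400,3),np.uint8)])]))
E
python3 look.py
```

```text
c90 chuck_floor [([315.9, 171.7], 0.86), ([502.7, 168.1], 0.73), ([310.9, 194.4], 0.61)]
c90 chuck_mouth [([527.4, 180.2], 0.92), ([312.3, 193.3], 0.73)]
c90 sleeve_mark [([312.5, 156.8], 0.91), ([517.5, 168.7], 0.88)]
c90 mixer [([472.0, 119.1], 0.97), ([295.1, 81.9], 0.7), ([316.8, 171.3], 0.61)]
2.2417
c0 chuck_floor [([310.8, 187.5], 0.95)]
c0 chuck_mouth [([308.1, 221.8], 0.75)]
c0 sleeve_mark [([266.8, 214.5], 0.59)]
c0 mixer [([241.7, 183.4], 0.88)]
r0 tube_red_top [([321.8, 196.4], 0.56)]
r0 tube_red [([319.0, 164.6], 0.62), ([319.1, 159.9], 0.44)]
r0 rack [([319.7, 161.2], 0.91)]
r0 tube_green [([319.2, 213.5], 0.98)]
r0 tube_yellow [([324.2, 108.9], 0.85)]
7.475 [ 0.822  -0.9563 -0.211 ]
```

View pics/mont.png

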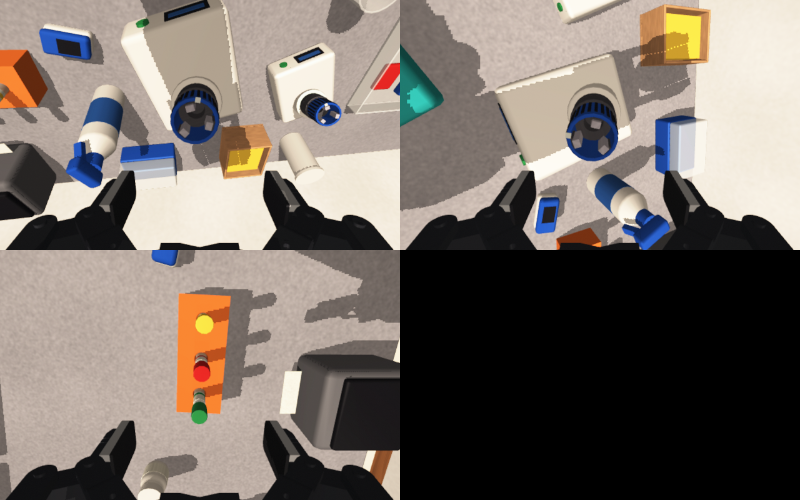

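```bash
cat > fit.py <<'E'
from h import *
import pickle
from scipy.optimize import least_squares
np.set_printoptions(precision=4,suppress=True)
o=pickle.load(open("obs.pkl","rb")); cs,ct=cam("side"),cam("top")
c9,c0=o["c90","chuck_floor"][0],o["c0","chuck_floor"][0]
O=[(c9,0,(315.9,171.7)),(c9,.08,(312.3,193.3)),(c0,0,(310.8,187.5)),(c0,.08,(308.1,221.8)),(cs,0,(314,160)),(cs,.08,(311,151)),(ct,0,(268,154)),(ct,.08,(267,156))]
# outer outline of the sleeve (blue/dark) in the wrist views: rim points at 80 mm, r 28
M=[(c9,.08,"c90",(315.9,171.7)),(c0,.08,"c0",(310.8,187.5))]
def f(x): 
    a=axis(x[3]); return np.concatenate([(proj(c,x[:3]+h*a)-p) for c,h,p in O])
s=least_squares(f,[.61,.18,.1,.23],loss="soft_l1",f_scale=2.); x=s.x
print("x",x[:3],"yaw deg",np.degrees(x[3]),"mouth",x[:3]+.08*axis(x[3])); print(f(x).reshape(-1,2))
np.save("x.npy",x)
def circ(x,h,r):
    a=axis(x[3]); u=np.cross(a,[0,1,0]);u/=np.linalg.norm(u);v=np.cross(a,u)
    return [x[:3]+h*a+r*(np.cos(t)*u+np.sin(t)*v) for t in np.linspace(0,6.283,72)]
out=[]
for k,c in(("c90",c9),("c0",c0)):
    im=cv2.resize(cv2.imread("pics/%s.png"%k),None,fx=4,fy=4,interpolation=cv2.INTER_CUBIC)
    for h,r,col in((.08,.028,(0,255,0)),(.028,.028,(0,255,255)),(.08,.025,(0,0,255))):
        p=np.array([proj(c,X) for X in circ(x,h,r)])*4+1.5; cv2.polylines(im,[p.astype(int)],True,col,1)
    q=proj(c,x[:3]+.06*axis(x[3]))*4; cx,cy=int(q[0]),int(q[1]); out.append(im[cy-270:cy+270,cx-200:cx+200])
cv2.imwrite("pics/ov.png",np.hstack(out))
# red cap
rc=o["r0","tube_red_top"]
print("red top", onz(rc[0],(321.8,196.4),.13), tri([(rc[0],(321.8,196.4)),(cs,(389,218)),(ct,(384,157))]))
print("yel,green", [onz(rc[0],np.array(p)*1.6,.13) for p in((204.5,323.5-250),(199.5,411-250))], "rack", [onz(rc[0],np.array(p)*1.6,.05) for p in((178.5,43),(230,46))])
im=cv2.imread("pics/r0.png"); hsv=cv2.cvtColor(im,cv2.COLOR_BGR2HSV)
for n,lo,hi in(("red",(0,170,90),(4,255,255)),("yel",(25,120,120),(35,255,255)),("grn",(50,100,50),(85,255,255))):
    mk=cv2.inRange(hsv,lo,hi); nn,lb,st,ce=cv2.connectedComponentsWithStats(mk); print(n,[(st[i].tolist(),ce[i]) for i in range(1,nn) if st[i][4]>150])
E
python3 fit.py
```

```text
x [0.6124 0.178  0.1132] yaw deg 14.759914379918584 mouth [0.5761 0.1684 0.1838]
[[-1.3921 -1.7617]
 [-0.6283  2.7115]
 [-0.2473 -1.033 ]
 [ 0.1654 -0.9569]
 [ 0.9735 -0.2813]
 [-3.2297 -0.9543]
 [ 0.3476  0.613 ]
 [ 1.2736  3.68  ]]
red top [ 0.5978 -0.1726  0.13  ] (array([ 0.5972, -0.1726,  0.1305]), [0.0006052945236761067, 0.000686460967945199, 0.0012224193712803272])
yel,green [array([ 0.6014, -0.1131,  0.13  ]), array([ 0.5959, -0.2252,  0.13  ])] rack [array([ 0.5654, -0.0773,  0.05  ]), array([ 0.6398, -0.0812,  0.05  ])]
red [([310, 178, 26, 33, 713], array([322.3296, 194.0785]))]
yel [([313, 105, 28, 29, 631], array([326.4326, 118.9889]))]
grn [([306, 243, 26, 35, 718], array([318.5209, 260.6309]))]
```

View pics/ov.png

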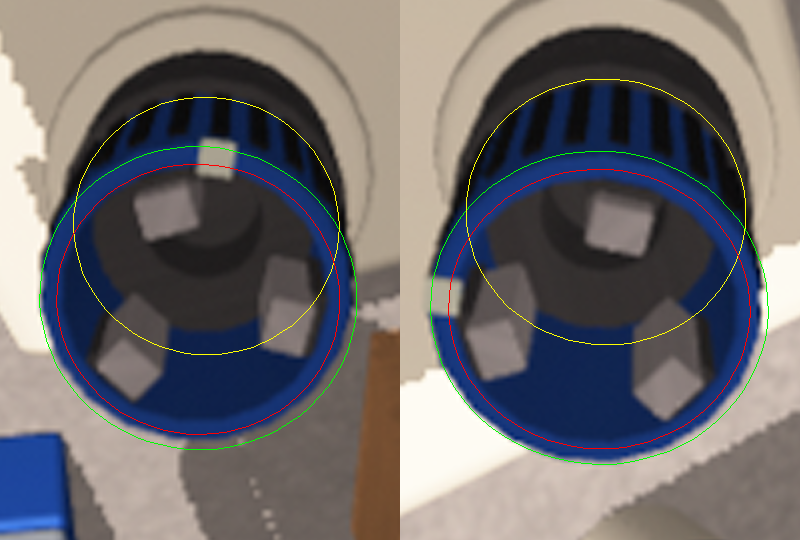

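The overlay's green ring is a few pixels too big, so the fitted mouth sits too high. I refine it with the rim's lower silhouette.

```bash
cat > fit2.py <<'E'
exec(open("fit.py").read().split("# red cap")[0])
cont=[]
for k,c in(("c90",c9),("c0",c0)):
    im=cv2.imread("pics/%s.png"%k); hsv=cv2.cvtColor(im,cv2.COLOR_BGR2HSV)
    mk=cv2.inRange(hsv,(105,130,40),(128,255,255)); q=proj(c,x[:3]+.08*axis(x[3]))
    yy,xx=np.mgrid[:400,:640]; mk[np.hypot(xx-q[0],yy-q[1])>48]=0
    mk=cv2.morphologyEx(mk,cv2.MORPH_OPEN,np.ones((2,2),np.uint8))
    n,lb,st,ce=cv2.connectedComponentsWithStats(mk); i=1+np.argmax(st[1:,4])
    pts=cv2.findContours((lb==i).astype(np.uint8),cv2.RETR_EXTERNAL,cv2.CHAIN_APPROX_NONE)[0]
    h=cv2.convexHull(max(pts,key=len))[:,0].astype(float)
    # resample the hull, keep the lower part
    d=[]
    for A,B in zip(h,np.roll(h,-1,0)): 
        m=max(1,int(np.hypot(*(B-A)))); d+= [A] if m<6 else []
    d=np.array(d); d=d[d[:,1]>q[1]-4]; e=d-q; d=d+.5*e/np.linalg.norm(e,axis=1)[:,None]; print(k,len(d),"x",d[:,0].min(),d[:,0].max(),"y",d[:,1].max()); cont.append((c,d))
mark=[(c9,(312.5,156.8)),(c0,(266.8,214.5))]
print("mark ",[onz(c,p,.17) for c,p in mark])
def g(y):
    a=axis(y[3]); r=[]
    for c,d in cont:
        P=np.array([proj(c,X) for X in circ(y,.08,.028)]); 
        for p in d:
            # signed distance to ellipse polygon
            r.append(cv2.pointPolygonTest(P.astype(np.float32).reshape(-1,1,2),(float(p[0]),float(p[1])),True))
    r=np.array(r)*1.0
    n=np.concatenate([(proj(c,y[:3]+h*a)-p) for c,h,p in O])*.5
    return np.r_[r,n,(y[3]-np.radians(13.7))/np.radians(1.0)]
s=least_squares(g,x,loss="soft_l1",f_scale=1.,diff_step=1e-4); y=s.x
print("y",y[:3],np.degrees(y[3]),"mouth",y[:3]+.08*axis(y[3])); print("rim rms",np.sqrt(np.mean(g(y)[:-17]**2)),"pts",(g(y)[-17:-1]*2).reshape(-1,2).round(1).tolist())
np.save("x.npy",y)
out=[]
for k,c in(("c90",c9),("c0",c0)):
    im=cv2.resize(cv2.imread("pics/%s.png"%k),None,fx=4,fy=4,interpolation=cv2.INTER_CUBIC)
    for h,r,col in((.08,.028,(0,255,0)),(.024,.0125,(0,255,255)),(.08,.023,(0,0,255))):
        p=np.array([proj(c,X) for X in circ(y,h,r)])*4+1.5; cv2.polylines(im,[p.astype(int)],True,col,1)
    q=proj(c,y[:3]+.06*axis(y[3]))*4; cx,cy=int(q[0]),int(q[1]); out.append(im[cy-270:cy+270,cx-200:cx+200])
cv2.imwrite("pics/ov2.png",np.hstack(out))
E
python3 fit2.py
```

```text
x [0.6124 0.178  0.1132] yaw deg 14.759914379918584 mouth [0.5761 0.1684 0.1838]
[[-1.3921 -1.7617]
 [-0.6283  2.7115]
 [-0.2473 -1.033 ]
 [ 0.1654 -0.9569]
 [ 0.9735 -0.2813]
 [-3.2297 -0.9543]
 [ 0.3476  0.613 ]
 [ 1.2736  3.68  ]]
c90 7 x 278.5508927848871 351.4999999786644 y 228.46485543017894
c0 10 x 270.5325915836386 346.4721247969287 y 258.49749350082044
mark  [array([0.5521, 0.1708, 0.17  ]), array([0.5524, 0.1738, 0.17  ])]
y [0.6128 0.1773 0.1121] 13.725743802579375 mouth [0.5763 0.1684 0.1827]
rim rms 0.5377727169936901 pts [[-2.2, -2.2], [-0.8, 1.9], [-0.3, -0.5], [-0.2, -1.4], [1.2, 0.0], [-3.2, -0.7], [0.6, 0.6], [1.3, 3.7]]
```

View pics/ov2.png

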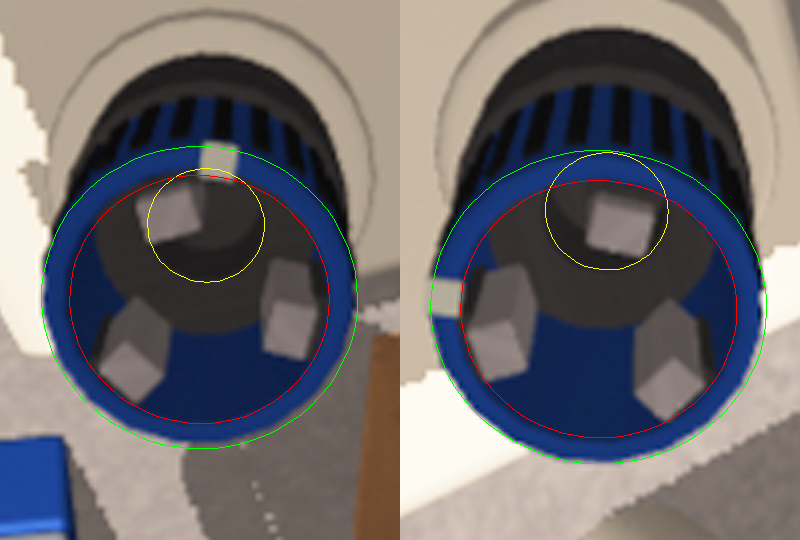

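```bash
cat > fit3.py <<'E'
exec(open("fit2.py").read().split("mark=[(c9")[0])
gray={}
def edges(k,c,y,r):
    im=cv2.GaussianBlur(cv2.imread("pics/%s.png"%k).astype(np.float32),(0,0),.7); P=np.array([proj(c,X) for X in circ(y,.08,r)]); ce=P.mean(0); res=[]
    for p in P:
        e=(p-ce)/np.linalg.norm(p-ce); t=np.arange(-4,3.01,.25); S=np.array([cv2.remap(im,np.float32([[p[0]+e[0]*u]]),np.float32([[p[1]+e[1]*u]]),cv2.INTER_LINEAR)[0,0] for u in t])
        if e[1]<-.1: continue
        bl=S[:,0]/(S.sum(1)+10); G=-(np.gradient(bl)); i=np.argmax(G)
        if G[i]>.02 and 0<i<len(t)-1: res.append(p+e*t[i])
    return np.array(res)
y=np.load("x.npy"); r=.028
for it in range(4):
    C=[(c,edges(k,c,y,r)) for k,c in(("c90",c9),("c0",c0))]
    def g(w):
        R_=[cv2.pointPolygonTest(np.array([proj(c,X) for X in circ(w,.08,w[4])]).astype(np.float32).reshape(-1,1,2),(float(p[0]),float(p[1])),True) for c,d in C for p in d]
        return np.r_[R_,(w[3]-np.radians(13.7))/np.radians(1.),(w[4]-.028)/.0005]
    s=least_squares(g,np.r_[y,r],loss="soft_l1",f_scale=.5,diff_step=1e-4); y,r=s.x[:4],s.x[4]
    print([len(d) for _,d in C],"floor",y[:3],np.degrees(y[3]),"r",r,"mouth",y[:3]+.08*axis(y[3]),"rms",np.sqrt(np.mean(g(s.x)**2)))
np.save("y.npy",y)
print("mark tri",tri([(c9,(312.5,156.8)),(c0,(266.8,214.5))]))
for c,h,p in O: print(h,(proj(c,y[:3]+h*axis(y[3]))-p).round(1))
E
python3 fit3.py | tail -14
```

```text
c0 10 x 270.5325915836386 346.4721247969287 y 258.49749350082044
[39, 38] floor [0.6128 0.1772 0.1111] 13.634114022062295 r 0.027070873389584752 mouth [0.5763 0.1684 0.1818] rms 0.3725320178220491
[39, 38] floor [0.6129 0.1773 0.111 ] 13.650247970547685 r 0.027103630846791616 mouth [0.5764 0.1684 0.1816] rms 0.35256311008328406
[39, 38] floor [0.6129 0.1773 0.1109] 13.650060469479312 r 0.02713785401787487 mouth [0.5764 0.1684 0.1815] rms 0.36464593898567793
[39, 38] floor [0.6129 0.1773 0.1109] 13.676660091285012 r 0.0271475064026909 mouth [0.5765 0.1684 0.1815] rms 0.343949929962648
mark tri (array([0.5544, 0.1719, 0.166 ]), [0.0010793967817787306, 0.0010793967817787384])
0 [-2.4 -2.9]
0.08 [-1.   0.8]
0 [-0.8 -0.6]
0.08 [-0.8 -1.7]
0 [1.3 0.3]
0.08 [-3.1 -0.5]
0 [0.7 0.7]
0.08 [1.4 3.8]
```

```bash
python3 - <<'E'
from h import *
np.set_printoptions(precision=4,suppress=True)
q=list(quat([0,0,1],0)); P=[.5976,-.1726]
hand.grip(.06)
manip.servo_line(P+[.117],q,speed=.12); print(readout.read_force())
hand.grip(.015); print("open",readout.read_opening(),readout.read_grasp_force(),readout.read_tcp_pos(),readout.read_force())
manip.servo_line(P+[.23],speed=.12); print("open",readout.read_opening(),readout.read_grasp_force(),readout.read_force(),readout.read_t())
manip.reach([.47,-.10,.32],q)
im=vision.get_image("wrist"); d=vision.tip_of("wrist","tube_red_top"); print(d[:2]); c=cam("wrist")
X=readout.read_tcp_pos(); print("tcp, foot, top px",proj(c,X),proj(c,X-[0,0,.107]),proj(c,X+np.array([0,0,.013])))
d=vision.tip_of("wrist","tube_red"); print(d[:2],readout.read_t())
im=cv2.resize(im,None,fx=2.5,fy=2.5)[150:750,500:1100]
for h in(0,-.107):
    p=(proj(c,X+np.array([0,0,h]))*2.5-[500,150]).astype(int); cv2.circle(im,tuple(map(int,p)),4,(0,255,0),1)
save(0,im,"held.png")
E
```

```text
[-0.2895 -0.5576  0.791 ]
open 0.020228657552209147 58.54847967624664 [ 0.5979 -0.1727  0.1176] [0.071  0.7969 3.1159]
open 0.020164938655448227 58.821478486061096 [-0.6379  0.3116 -0.4712] 10.8083
[{'pixel': [319.0, 321.6], 'p': 0.71}]
tcp, foot, top px [320.3955 298.6091] [320.3853 209.7477] [320.3978 318.7782]
[{'pixel': [318.5, 210.8], 'p': 0.91}] 11.6833
```

View pics/held.png

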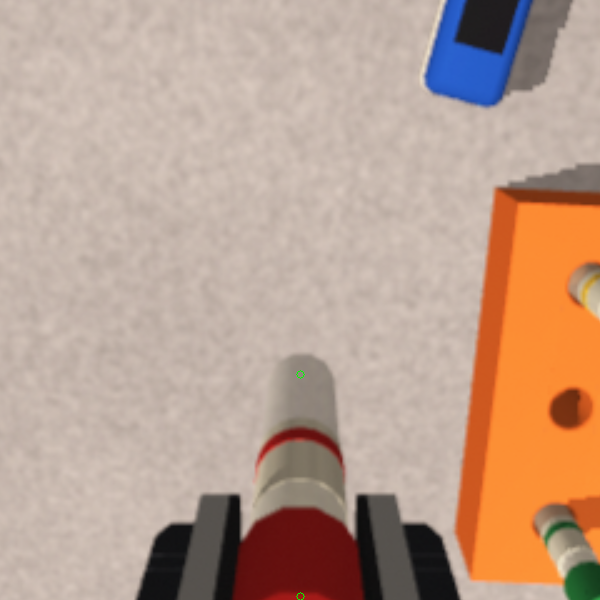

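The tube hangs straight in the fingers, with its foot at (318,211) against a predicted (320,210). Next it goes to a pose in front of the chuck.

```bash
python3 - <<'E'
from h import *
np.set_printoptions(precision=4,suppress=True)
y=np.load("y.npy"); a=axis(y[3]); q=list(quat(a,0))
manip.reach(list(y[:3]+.26*a),q)
manip.servo_line(list(y[:3]+.205*a),q,speed=.12); manip.sleep(.2)
print(readout.read_tcp_pos()-(y[:3]+.205*a),readout.read_force(),readout.read_t())
c=cam("wrist"); im=vision.get_image("wrist"); save(0,im,"pre.png")
X=readout.read_tcp_pos(); u=np.cross(a,[0,1,0]);u/=np.linalg.norm(u);v=np.cross(a,u)
big=cv2.resize(im,None,fx=4,fy=4,interpolation=cv2.INTER_CUBIC)
def ring(o,r,col):
    p=np.array([proj(c,o+r*(np.cos(t)*u+np.sin(t)*v)) for t in np.linspace(0,6.28,60)])*4+1.5; cv2.polylines(big,[p.astype(int)],True,col,1); return p.mean(0)
m=ring(y[:3]+.08*a,.0275,(0,255,0)); ring(y[:3]+.024*a,.0125,(255,255,0)); ring(X-.107*a,.009,(255,0,255))
cx,cy=map(int,m); save(0,big[max(0,cy-250):cy+250,cx-300:cx+300],"pre_c.png")
E
```

```text
[ 0.0001 -0.      0.0012] [0.4291 1.1023 0.9319] 13.475
```

View pics/pre_c.png

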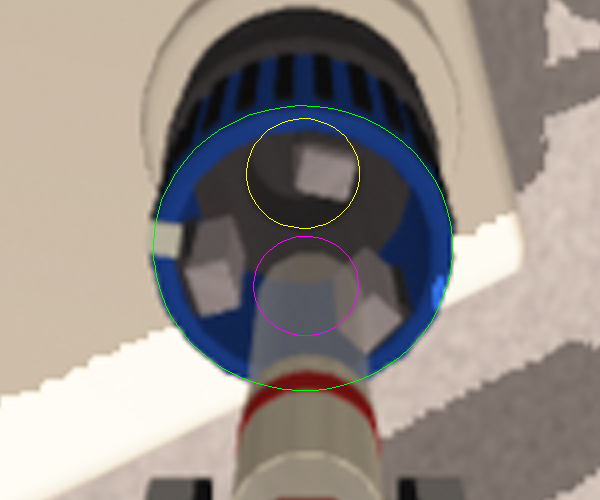

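The overlay agrees: the green ring lies on the rim and the magenta ring on the tube's foot. I insert in steps, watching the force.

```bash
python3 - <<'E'
from h import *
np.set_printoptions(precision=3,suppress=True)
y=np.load("y.npy"); a=axis(y[3]); f0=np.array(readout.read_force())
off=np.zeros(3)
hs=list(np.arange(.190,.1149,-.015))+list(np.arange(.112,.1035,-.0015))
for h in hs:
    manip.servo_line(list(y[:3]+h*a+off),speed=.06)
    f=np.array(readout.read_force())-f0; ax=f@a; lat=f-ax*a
    print(round(h,4),"ax",round(ax,2),"lat",lat, "off",off, round(float(readout.read_t()),2))
    if ax>8: break
    if np.linalg.norm(lat)>3: off=off+np.clip(lat/np.linalg.norm(lat)*.0007,-.001,.001)
print((np.array(readout.read_tcp_pos())-y[:3])@a)
E
```

```text
0.19 ax -0.61 lat [-0.304  0.744 -0.064] off [0. 0. 0.] 13.93
0.175 ax -0.86 lat [-0.139  0.434 -0.017] off [0. 0. 0.] 14.32
0.16 ax -1.11 lat [ 0.647 -0.598  0.259] off [0. 0. 0.] 14.72
0.145 ax -0.57 lat [ 0.239 -0.629  0.044] off [0. 0. 0.] 15.12
0.13 ax -0.85 lat [-0.265  0.952 -0.017] off [0. 0. 0.] 15.53
0.115 ax -0.27 lat [ 0.485 -0.318  0.211] off [0. 0. 0.] 15.93
0.112 ax -0.1 lat [-0.134  0.682  0.017] off [0. 0. 0.] 16.18
0.1105 ax -0.69 lat [ 1.056 -0.269  0.512] off [0. 0. 0.] 16.43
0.109 ax -0.45 lat [-0.194  0.027 -0.097] off [0. 0. 0.] 16.68
0.1075 ax 7.37 lat [-1.7   -1.254 -1.036] off [0. 0. 0.] 16.93
0.106 ax 19.39 lat [-4.505  0.269 -2.294] off [0. 0. 0.] 17.18
0.10847012981090066
```

The foot touched the floor at h≈0.108, which matches. I release, retreat, and come back over the sleeve.

```bash
python3 - <<'E'
from h import *
np.set_printoptions(precision=3,suppress=True)
y=np.load("y.npy"); a=axis(y[3])
manip.servo_line(list(y[:3]+.1075*a),speed=.05)
hand.grip(.05); print(readout.read_force())
manip.servo_line(list(y[:3]+.19*a),speed=.15)
c=cam("wrist"); im=vision.get_image("wrist"); save(0,im,"in.png")
d=vision.tip_of("wrist","tube_red_top"); print(d[:2],"expected",proj(c,y[:3]+.12*a))
if d: 
    o,r=ray(c,d[0]["pixel"]); t=((y[:3]+.12*a-o)@a)/(r@a); print("top lateral offset",o+t*r-(y[:3]+.12*a))
hand.grip(.085)
manip.reach(list(y[:3]+.19*a),list(quat(a,np.radians(135)))); print(readout.read_joint_pos(),readout.read_t())
e=cv2.resize(im,None,fx=2,fy=2)[200:800,300:1000]; save(0,e,"in_c.png")
E
```

```text
[ 0.369 -0.223 -0.284]
[{'pixel': [312.3, 240.4], 'p': 0.6}, {'pixel': [249.6, 178.7], 'p': 0.55}] expected [320.811 230.749]
top lateral offset [-0.004 -0.006 -0.003]
[ 0.216 -0.232  1.671  0.011  1.213 -2.111] 21.0833
```

View pics/in_c.png

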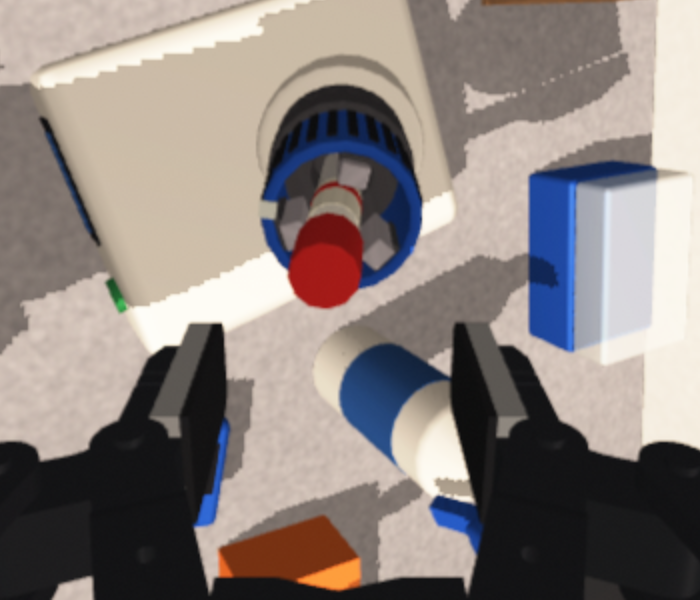

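The tube stands in the chuck, leaning a little on its lower side (cap at (325,260) in the crop), which is fine. Now I descend over the sleeve and grip it.

```bash
cat >> h.py <<'E'
def state(f0,m0,a):
    f=np.array(readout.read_force())-f0; m=np.array(readout.read_moment())-m0
    return f,m
E
python3 - <<'E'
from h import *
np.set_printoptions(precision=3,suppress=True)
y=np.load("y.npy"); a=axis(y[3]); manip.sleep(.2)
f0=np.array(readout.read_force()); m0=np.array(readout.read_moment()); np.save("f0.npy",[f0,m0]); print(f0,m0)
for h in(.12,.095,.085,.078,.074):
    manip.servo_line(list(y[:3]+h*a),speed=.1); f=np.array(readout.read_force())-f0; print(h,f)
    if np.linalg.norm(f)>6: break
else:
    hand.grip(.05); manip.sleep(.2)
    Rm=R.from_quat(np.roll(readout.read_ee_rot(),-1)).as_matrix()
    f=np.array(readout.read_force())-f0; m=np.array(readout.read_moment())-m0
    print("tool f",Rm.T@f,"tool m",Rm.T@m,"open",readout.read_opening(),readout.read_grasp_force(),readout.read_t())
E
```

```text
[0.378 0.058 0.114] [-0.043  0.231  0.004]
0.12 [-0.786 -0.507  0.333]
0.095 [ 0.549 -1.116 -0.427]
0.085 [ 0.127  0.157 -0.994]
0.078 [ 0.051 -0.455  0.081]
0.074 [ 0.919  0.274 -0.029]
tool f [ 3.963  0.526 -6.169] tool m [-0.193  0.427 -0.171] open 0.053174612004870975 63.91844334604684 23.8833
```

```bash
cat > turn.py <<'E'
from h import *
import sys
np.set_printoptions(precision=2,suppress=True)
y=np.load("y.npy"); a=axis(y[3]); f0,m0=np.load("f0.npy")
def rd():
    F=[];M=[]
    for _ in range(4): F.append(np.array(readout.read_force())-f0); M.append(np.array(readout.read_moment())-m0); manip.sleep(.02)
    return np.mean(F,0),np.mean(M,0)
def turn(total,step,stop):
    q0=np.array(readout.read_joint_pos()); 
    for k in range(1,int(round(total/step))+1):
        q=q0.copy(); q[5]+=k*step; manip.goto_joints(q.tolist()); f,m=rd()
        Rm=R.from_quat(np.roll(readout.read_ee_rot(),-1)).as_matrix(); tm=Rm.T@m
        print("j6 %.2f"%readout.read_joint_pos()[5],"tool f",Rm.T@f,"m",tm,"open %.4f t %.2f"%(readout.read_opening(),readout.read_t()))
        if -tm[2]>stop or np.linalg.norm(f)>35: print("STOP"); break
turn(*map(float,sys.argv[1:4]))
E
python3 turn.py 1.2 0.2 0.4
```

```text
j6 -1.91 tool f [ 1.47  0.25 -2.01] m [-0.24  0.18  0.24] open 0.0533 t 24.26
j6 -1.72 tool f [ 1.8   0.41 -2.83] m [-0.31  0.31  0.23] open 0.0535 t 24.63
j6 -1.52 tool f [ 2.24  0.79 -3.11] m [-0.38  0.39  0.19] open 0.0535 t 25.01
j6 -1.32 tool f [ 2.89  1.16 -3.28] m [-0.41  0.57  0.21] open 0.0535 t 25.38
j6 -1.12 tool f [ 3.78  2.25 -3.21] m [-0.4   0.73  0.19] open 0.0531 t 25.76
j6 -0.92 tool f [ 3.97  2.07 -3.26] m [-0.21  0.88  0.25] open 0.0536 t 26.13
```

```bash
python3 turn.py 1.0 0.1 0.3
```

```text
j6 -0.82 tool f [ 4.08  1.39 -3.  ] m [0.   0.82 0.16] open 0.0534 t 26.45
j6 -0.72 tool f [ 4.02  1.85 -3.27] m [0.17 0.83 0.17] open 0.0535 t 26.77
j6 -0.62 tool f [ 3.88  1.7  -2.49] m [0.28 0.9  0.19] open 0.0534 t 27.08
j6 -0.52 tool f [ 4.29  2.6  -2.68] m [0.37 0.98 0.17] open 0.0537 t 27.40
j6 -0.42 tool f [ 4.3   2.37 -2.05] m [0.52 0.98 0.18] open 0.0533 t 27.72
j6 -0.32 tool f [ 4.64  2.14 -2.08] m [0.61 1.07 0.17] open 0.0532 t 28.03
j6 -0.22 tool f [ 4.95  2.18 -1.61] m [0.76 1.03 0.18] open 0.0538 t 28.35
j6 -0.12 tool f [ 4.83  2.13 -1.47] m [0.93 1.06 0.17] open 0.0535 t 28.67
j6 -0.02 tool f [ 4.99  2.44 -1.55] m [1.1  1.07 0.16] open 0.0533 t 28.98
j6 0.08 tool f [ 4.99  2.36 -1.07] m [1.24 1.11 0.14] open 0.0535 t 29.30
```

```bash
cat > mark.py <<'E'
from h import *
np.set_printoptions(precision=3,suppress=True)
y=np.load("y.npy"); a=axis(y[3]); m=y[:3]+.08*a
z=-a; h=np.array([1.,0,0]); h-=z*(h@z); h/=np.linalg.norm(h); k=np.cross(a,h)
def inpl(c,px,hh):
    o,d=ray(c,px); t=((y[:3]+hh*a-o)@a)/(d@a); v=o+t*d-(y[:3]+hh*a); return v@h,v@k
import pickle
o=pickle.load(open("obs.pkl","rb"))
for kk,p in((("c90"),(312.5,156.8)),("c0",(266.8,214.5))):
    u=inpl(o[kk,"sleeve_mark"][0],p,.08); print("start mark",u,np.hypot(*u),np.arctan2(u[1],u[0]))
for n in("wrist","top","side"):
    c=cam(n); im=vision.get_image(n); save(0,im,"now_%s.png"%n)
    for l,hh in(("sleeve_mark",.08),("tube_red_top",.12)):
        for d in vision.tip_of(n,l):
            u=inpl(c,d["pixel"],hh)
            if np.hypot(*u)<.05: print(n,l,np.round(d["pixel"]),round(d["p"],2),"inplane",np.round(u,4),"r",np.hypot(*u).round(4),"ang",np.arctan2(u[1],u[0]).round(3))
print(readout.read_t())
E
python3 mark.py
```

```text
start mark (np.float64(-0.02684204481423494), np.float64(0.0009167822623927708)) 0.026857696467233277 3.1074512150733202
start mark (np.float64(-0.02696221132721169), np.float64(0.003903115738062957)) 0.027243258838067393 2.997828899212962
wrist sleeve_mark [320. 229.] 0.26 inplane [-0.005  0.032] r 0.0326 ang 1.735
top sleeve_mark [266. 153.] 0.6 inplane [0.021 0.009] r 0.0224 ang 0.388
side sleeve_mark [308. 142.] 0.55 inplane [0.02  0.023] r 0.0309 ang 0.852
side tube_red_top [304. 146.] 0.41 inplane [-0.003 -0.002] r 0.0032 ang -2.637
29.75
```

View pics/now_wrist.png

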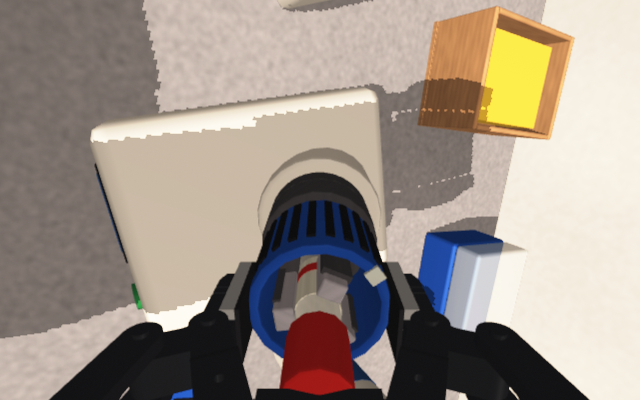

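The wrist picture shows the mark at (375,276) and the red cap at about (318,355), with jaws close around the tube. I compute the real sleeve angle and cap offset.

```bash
python3 - <<'E'
exec(open("mark.py").read().split("for n in(")[0])
c=cam("wrist"); u=inpl(c,(375,276),.08); print("mark",u,np.hypot(*u),np.arctan2(u[1],u[0]))
print("h,k dirs px", proj(c,m), proj(c,m+.01*h),proj(c,m+.01*k))
im=cv2.imread("pics/now_wrist.png"); 
for hh in(.04,.06,.08,.094,.12): print(hh,"axis px",proj(c,y[:3]+hh*a), "tube half width px",.009*c[0][0,0]/((c[1]@(y[:3]+hh*a)+c[2])[2]))
hsv=cv2.cvtColor(im,cv2.COLOR_BGR2HSV); mk=cv2.inRange(hsv,(0,170,60),(6,255,255))|cv2.inRange(hsv,(174,170,60),(180,255,255))
for r in range(262,400,6):
    x=np.flatnonzero(mk[r,250:390]); 
    if len(x): print(r,x.min()+250,x.max()+250)
big=cv2.resize(im[235:385,240:400],None,fx=4,fy=4,interpolation=cv2.INTER_CUBIC)
p=[tuple(((proj(c,y[:3]+hh*a)-[240,235])*4).astype(int).tolist()) for hh in(0,.04,.08,.12)]
for A,B in zip(p,p[1:]): cv2.line(big,A,B,(0,255,0),1)
cv2.imwrite("pics/now_c.png",big)
E
```

```text
start mark (np.float64(-0.02684204481423494), np.float64(0.0009167822623927708)) 0.026857696467233277 3.1074512150733202
start mark (np.float64(-0.02696221132721169), np.float64(0.003903115738062957)) 0.027243258838067393 2.997828899212962
mark (np.float64(0.01832085188627525), np.float64(0.016948100256344703)) 0.024957798703770868 0.7464954186749231
h,k dirs px [319.339 307.24 ] [344.713 310.895] [323.716 284.917]
0.04 axis px [319.306 259.314] tube half width px 18.247689636526047
0.06 axis px [319.321 280.392] tube half width px 20.44423203631222
0.08 axis px [319.339 307.24 ] tube half width px 23.241952463176087
0.094 axis px [319.356 330.869] tube half width px 25.70422465692507
0.12 axis px [319.398 391.286] tube half width px 32.000171818121395
268 303 316
274 299 302
316 301 335
322 293 341
328 290 346
334 288 347
340 286 348
346 285 349
352 285 350
358 284 350
364 283 351
370 283 352
376 282 353
382 281 353
388 280 354
394 313 324
```

View pics/now_c.png

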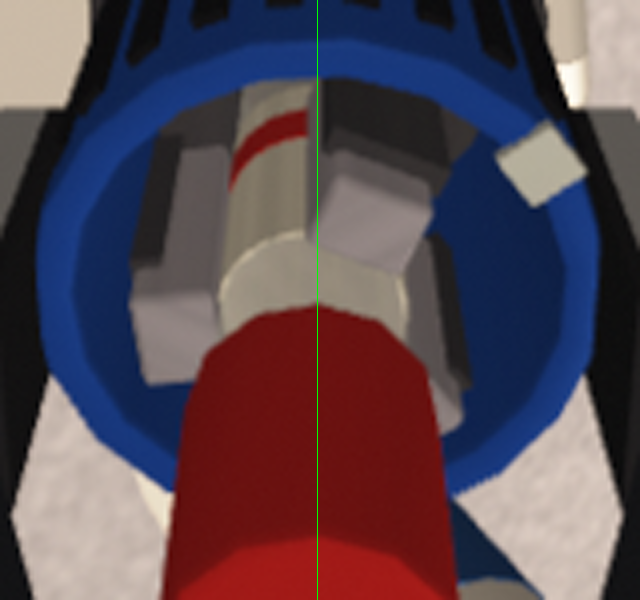

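The tube is now centred and all three jaws are on it. The sleeve has really turned by about 2.3 rad, and the torque has just begun to shift. I go on in small steps.

```bash
sed -i 's/range(4)/range(10)/; s/total\/step/total\/step/; s/"m",tm,/"m",tm,"mz %.3f"%tm[2],/' turn.py; python3 turn.py 0.3 0.1 0.3
```

```text
j6 0.18 tool f [ 4.59  1.86 -1.45] m [ 1.49  1.04 -0.05] mz -0.045 open 0.0537 t 30.17
j6 0.28 tool f [ 4.68  1.81 -0.49] m [1.62 1.07 0.03] mz 0.028 open 0.0533 t 30.58
j6 0.38 tool f [ 4.84  2.06 -0.11] m [1.74 1.11 0.04] mz 0.042 open 0.0530 t 31.00
```

The torque has fallen by about 0.13 Nm from its plateau, so it is roughly 0.5 to 0.7 rad past touching and inside the hand-tight window. I release, retreat and check.

```bash
python3 - <<'E'
exec(open("mark.py").read().split("import pickle")[0])
hand.grip(.085)
for d in(.09,.13,.22): manip.servo_line(list(y[:3]+d*a),speed=.12)
print(readout.read_force()); manip.sleep(.2)
c=cam("wrist"); im=vision.get_image("wrist")
for l,hh in(("tube_red_top",.12),("sleeve_mark",.08)):
    for d in vision.tip_of("wrist",l):
        u=inpl(c,d["pixel"],hh); print(l,np.round(d["pixel"]),round(d["p"],2),np.round(u,4),np.arctan2(u[1],u[0]).round(2))
print("exp top",proj(c,y[:3]+.12*a),"t",readout.read_t())
b=cv2.resize(im,None,fx=3,fy=3,interpolation=cv2.INTER_CUBIC); 
p=[tuple((proj(c,y[:3]+hh*a)*3+1).astype(int).tolist()) for hh in(.08,.12)]; cv2.line(b,*p,(0,255,0),1)
pts=np.array([proj(c,y[:3]+.12*a+.011*(np.cos(t)*h+np.sin(t)*k)) for t in np.linspace(0,6.28,40)])*3+1; cv2.polylines(b,[pts.astype(int)],True,(0,255,0),1)
x0,y0=p[1]; save(0,b[max(0,y0-300):y0+250,x0-350:x0+350],"fin.png")
E
```

```text
[-0.004  0.618 -0.557]
tube_red_top [319. 218.] 0.65 [-0.002 -0.003] -2.02
sleeve_mark [342. 174.] 0.61 [0.018 0.015] 0.68
exp top [320.473 213.149] t 33.4333
```

View pics/fin.png

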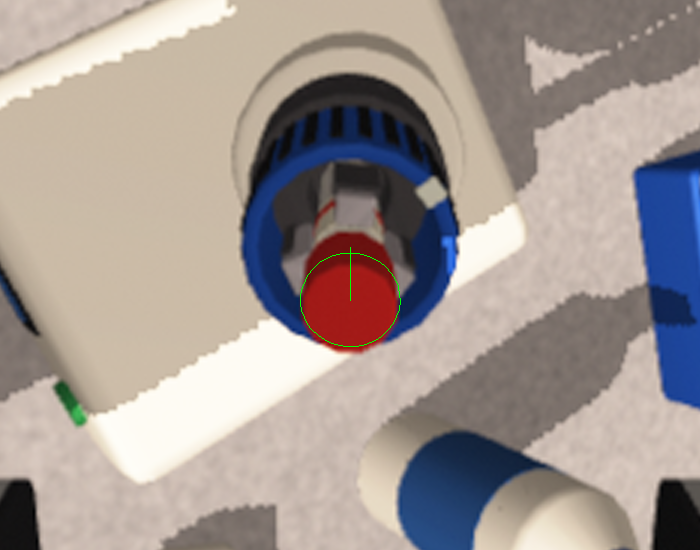

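```bash
python3 - <<'E'
exec(open("mark.py").read().split("import pickle")[0])
c=cam("wrist"); im=vision.get_image("wrist"); save(0,im,"fin0.png")
g=im.astype(int); x0,y0=335,165; s=g[y0:y0+25,x0:x0+25]; mk=(s.min(2)>110)
n,lb,st,ce=cv2.connectedComponentsWithStats(mk.astype(np.uint8))
for i in range(1,n):
    p=ce[i]+[x0,y0]; u=inpl(c,p,.08); print(st[i][4],p,np.round(u,4),np.hypot(*u),np.arctan2(u[1],u[0]))
print(readout.read_joint_pos()[5])
E
```

```text
152 [356.257 175.178] [0.029 0.012] 0.0318041901902801 0.39206778812329346
63 [346.683 177.19 ] [0.022 0.012] 0.024888330846912013 0.48300144337008816
0.3777172274331465
```

```bash
python3 -c "
from h import *
print(manip.finish_job())"
```

```text
the job is handed in; nothing more can be done
None
```

I handed the job in: the red-capped tube is fully down in the large white mixer's chuck, the sleeve is turned clockwise about 2.5 rad so all three jaws hold the tube, and the arm is clear of everything; the grip is hand-tight by my estimate (0.5–0.7 rad past touching), with no verdict returned.

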